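# Get the spice jar out of the child-proof cupboard

### The job

Get the red-capped jar out of the small child-proof cupboard and stand it upright on the broad part of the wooden chopping board, then let go. The drop-front door comes out only a little by its knob and stops on a hidden safety catch: reach into the gap at the top, press the catch down and, keeping it down, draw the door past it, then lower the door until it lies level and leave it so. Do not shove the orange mug or the oil bottle about.

Things in the scene. Friction and masses are not known exactly. Their poses are not given: they have to be found in the camera images.
- cupboard: Wooden drop-front cupboard fixed on the worktop, 320 wide, 145 deep, 263 high. Origin on the worktop under the middle of its front opening (plane x = 0); x points into it, y left, z up. Opening 296 wide; inside floor 65 mm over the worktop; roof 10 thick, underside at 253 mm. A strike lip hangs from the roof to 246 mm, 4 to 12 mm behind the opening, y = 10 to 70 mm.
- door (a joint): Green drop-front door, 316 wide, 198 high, 15 thick. 0 = shut (upright, top flush with the roof); grows as the top comes out towards the robot and down; 1.57 = level (stop). Stiff hinge (about 0.8 Nm friction): stays at any angle. The catch stops it at about 0.23 rad, with a gap of about 45 mm between the door's top and the roof's front edge.
- door_hinge (a point): Middle of the hinge line: the door's lower inner edge, in the cupboard's opening plane, 65 mm above the worktop.
- door_top (a point): Middle of the upper edge of the door's inner face, 198 mm from the hinge line.
- door_knob (a point): Centre of the steel knob's head (30 mm diameter, 18 long, its axis square to the door) on the outer face in the middle of the door's width, 170 mm from the hinge line; the head's centre stands 27 mm off the outer face.
- catch (a joint): White catch inside the door: a springy tongue pivoted at the inner face, square to it, 50 wide, 62 long, 5 thick, with a 12 mm barb 55 mm from the door that hooks behind the strike lip. 0 = up (rest), grows as pressed down, stop 0.6 rad. Free when pressed about 0.2 rad (4 to 7 N on the pad); keep it pressed until the door is past 0.4 rad. Springs up when let go.
- catch_pad (a point): Grey press pad on top of the catch, 22 mm from the door's inner face, 169 mm from the hinge line (29 mm below the door's upper edge), 40 mm left (+y) of the door's middle. Hidden while the door is shut; reached from above through the gap once the door is out on the catch. With the door lowered the catch stands up from it.
- jar: Red-capped spice jar, round, 45 diameter, 106 high, 0.11 kg, upright inside the cupboard 36 to 44 mm behind the opening plane. Origin at the centre of its underside, z up. The roof bars a grasp from straight above: approach tilted about 45 degrees through the opening, over the lowered door.
- board: Wooden chopping board lying fixed on the worktop, 200 x 300 x 18 high with its handle; origin at the centre of its underside, the handle points along its own +y.
- board_mid (a point): Middle of the top face of the board's broad part (200 along the board's x, about 200 along its y), 18 mm above the worktop.
- mug: Orange mug, 81 x 113 x 101 high, standing at the back; origin at the centre of its underside.
- oil: Oil bottle with yellow cap, 61 diameter, 268 high, standing at the back; origin at the centre of its underside.

How it is judged:
By the outcome, as a careful person would: the job done as asked, in the order asked, and still so for the second after the job is handed in, with the robot touching nothing.
It also fails if it takes over 72 s, if anything falls off the work surface, if the arm or the gripper's body presses on something with over 40 N, if the wrist force passes 120 N, or if a joint passes its speed limit or range.

### The arm

A 7-joint arm with a two-finger parallel gripper is mounted at the origin on a cart in front of the work surface, level with it; the furniture and walls round the work are solid. World frame = base frame: x ahead of the robot, y to its left, z up, the work surface at z = 0. Lengths are in m, angles in rad, forces in N, time in s.
With the tool pointing down it reaches from about 0.425 to 0.925 m from the base axis. Payload 6.8 kg.
Tool frame: the origin (TCP) lies between the finger pads; the fingertips stand finger_overhang ahead of it and the grasp point (between the pads) lies 6 mm ahead of it (finger_overhang is the distance from the TCP to the fingertips, in m); z points along the fingers, y is the line along which they close (so a half turn about z gives the same grasp; the last joint's range is limited). The gripper opens to 85 mm and grips with 20 to 120 N. Pads are 22 mm wide; open, the fingers measure 114 mm over their backs; the gripper's body (76 mm by 85 mm) begins 54 mm behind the grasp point. The pads swing forward as they close: fully open they stand 13 mm farther back than shut.
Start: joints at [-0.108, 0.477, 0.022, 1.555, -0.011, 1.109, -0.083], TCP at [0.675, 0, 0.256] pointing down, gripper open.
Joint ranges: [-2.96, 2.96], [-0.34, 2.1], [-1.41, 1.46], [0.24, 2.44], [-1.37, 4.51], [0.17, 1.92], [-2.96, 2.96]. Speed limits (rad/s): [2.39, 2.39, 3.14, 3.14, 3.14, 3.14, 3.14].

### API

Orientations are given as a unit quaternion [w, x, y, z].
In Python, from station import * gives the robot as it stands.
- The arm moves only by the tool drive_tool, never from a script. Its argument "increments" is a list of rows, each an object of numbers: "claw": the finger opening in m, from 0 to 0.0854; "dx", "dy", "dz": the shift along the tool's x, y, z in m; "wx", "wy", "wz": the turn, a rotation vector about the tool's x, y, z in degrees. A call has 1 to 20 rows; each row shifts and turns the commanded pose from where the row before left it, along the tool's axes as they then stand; what a row does not reach is not made up. A row lasts 1/8 s, in which the tool goes at most 62.5 mm and 10.7 degrees, less where a joint would pass 70% of its speed; a pose out of reach is approached as far as the arm can. A call with a gripper value outside its range is refused whole. The fingers move at their own pace and stop on an object; "newtons" is the grip in N (left out, the last holds). Time passes only in rows, so rows that do not move let the fingers close. It gives the time, the measured TCP pose, the force, the opening and the grip force at its end, in the units of the state.
- get_obs(): the state, without advancing time (a new reading comes with each control period).
- read_camera(name): name is "scene" or "side" or "wrist"; returns (picture, depth): 420x560x3 uint8, red, green, blue; 420x560 float32, m along the optical axis (not along the pixel's ray), 0 where there is no reading.
- calibration(name): a dict with "intrinsics" (3x3 intrinsics, pixels), "R" (3x3) and "t" (3): a world point X has camera coordinates R X + t; the wrist camera has in their place "mount" (4x4, takes a point from camera to tool coordinates, whose origin is the TCP and whose axes are the flange's). Camera axes: x right, y down, z forward; pixel columns grow to the right and rows downward; lengths in m; the calibration is good to about 2 mm. The wrist camera is an equidistant fisheye: a pixel r from the principal point sees the ray r / f radians off the axis. A picture is of the moment at which its call begins: read the wrist's pose just before it. calibration takes no time and is no camera call.
- hand_in(): hands the job in; it is judged then, once.
The state is a dict: "t": time; "q": joint angles; "joint_vel": joint speeds; "joint_torque": joint torques, N m; "eef_pos": TCP position; "tool_rot": TCP orientation; "contact_force": force on the tool from outside, world axes, zero at the start; "torque": the same for the moment, N m; "gripper_width": opening from 0.0 (shut) to 1.0 (fully open); "grasp_force": force on a finger pad.
Only numpy, scipy, OpenCV 4.12 (cv2) and the standard library are available. Lean on these libraries where they do the work, as an engineer would, in place of code of your own. Each camera call takes 0.05 s, during which the arm holds its last target. There are 200 camera calls.

## Working session

There is one attempt and no reset: what is moved stays moved. The work goes in short steps, Python scripts to look and compute and a tool call to move; the robot and the scene stay as the last step left them, time stands still between calls to the robot, and variables do not carry over. Pictures are saved under pics/ and viewed, at most 10 in all, crops included, and the job is handed in when it is done.

Besides the shell and the picture viewer there is one more tool, called after "Call:" in YAML: its name, and indented under it one key for each argument. drive_tool: Moves the arm, as the interface text tells. Its arguments: {"type":"object","properties":{"increments":{"type":"array","items":{"type":"object","properties":{"claw":{"type":"number"},"dx":{"type":"number"},"dy":{"type":"number"},"dz":{"type":"number"},"wx":{"type":"number"},"wy":{"type":"number"},"wz":{"type":"number"}}}},"newtons":{"type":"number"}},"required":["increments"]}

```bash
ls; mkdir -p pics
python3 - <<'E'
from station import *
import cv2
o=get_obs(); print({k:(v if not hasattr(v,'round') else v) for k,v in o.items()})
ims=[]
for n in("scene","side"):
    p,d=read_camera(n); ims.append(p[:,:,::-1]); c=calibration(n); print(n,c)
    import numpy as np; np.savez(f"{n}0.npz",p=p,d=d)
    cv2.imwrite(f"pics/{n}0.png",p[:,:,::-1])
print(calibration("wrist"))
E
```

```text
pics
{'t': 0.0, 'q': array([-0.10809327,  0.4777899 ,  0.02235617,  1.55648861, -0.01149006,
        1.10925153, -0.08308148]), 'joint_vel': array([ 6.56056085e-04,  1.75943205e-03,  1.09331657e-03,  4.47665164e-04,
        6.50057615e-05,  1.87451948e-03, -1.71568301e-04]), 'joint_torque': array([-5.45967814e-04, -5.96443820e+01,  1.60769675e+00, -2.81194621e+01,
        1.24063640e-02,  9.39900521e-03,  2.20753498e-05]), 'eef_pos': array([ 6.74449321e-01, -2.94468479e-05,  2.55317126e-01]), 'tool_rot': array([-5.84042117e-04,  7.07098416e-01,  7.07114568e-01, -6.90625849e-04]), 'contact_force': array([-0.59856203,  0.26024439, -0.47327045]), 'torque': array([ 0.02840099, -0.01339296,  0.02712331]), 'grasp_force': 0.0, 'gripper_width': 1.001638082784222}
scene {'intrinsics': array([[387.34565825,   0.        , 277.48921935],
       [  0.        , 387.34565825, 204.1816697 ],
       [  0.        ,   0.        ,   1.        ]]), 'R': array([[-0.86920962, -0.49371872,  0.02676682],
       [-0.25026647,  0.39262347, -0.8849935 ],
       [ 0.42642857, -0.77594371, -0.46483334]]), 't': ar
[... 242 characters left out ...]
,  0.00593576,  0.00283413],
       [ 0.0054081 , -0.496686  , -0.86791346],
       [-0.00374405,  0.86791001, -0.49670736]]), 't': array([-0.55477866,  0.10158203,  1.44970594])}
{'intrinsics': array([[325.1922621 ,   0.        , 274.90252574],
       [  0.        , 325.1922621 , 212.76483407],
       [  0.        ,   0.        ,   1.        ]]), 'mount': array([[ 7.30161896e-04, -9.65131753e-01, -2.61763568e-01,
         6.77742199e-02],
       [ 9.99999573e-01,  8.53051437e-04, -3.55838079e-04,
         7.43751860e-05],
       [ 5.66728417e-04, -2.61763196e-01,  9.65131964e-01,
        -1.18032507e-01],
       [ 0.00000000e+00,  0.00000000e+00,  0.00000000e+00,
         1.00000000e+00]])}
```

View pics/scene0.png

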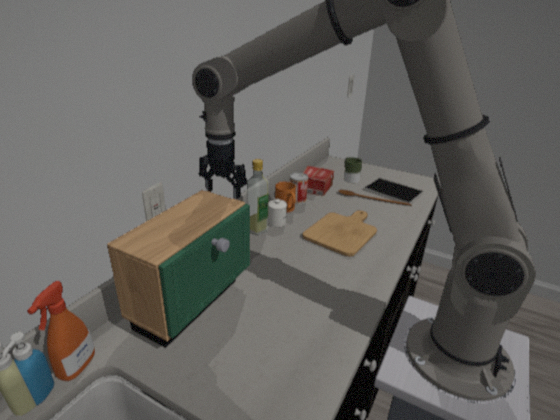

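View pics/side0.png

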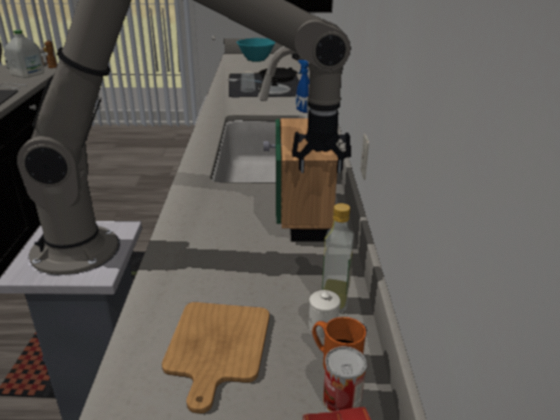

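The scene view shows the cupboard at left (green front, knob at about (220,245)) with the board at (340,232). The oil is at (258,195) and the mug at (286,195). The side view shows the board at (217,340) with its handle at (202,390), the mug at (340,345) and the oil at (338,260). The gripper hangs over the cupboard.

```bash
cat > h.py <<'E'
import numpy as np, cv2
from station import *
from scipy.spatial.transform import Rotation as Ro
def cloud(n,d,cal=None):
    c=cal or calibration(n);K=c["intrinsics"];v,u=np.mgrid[:420,:560]
    P=np.stack([(u-K[0,2])/K[0,0]*d,(v-K[1,2])/K[1,1]*d,d],-1)
    return (P-c["t"])@c["R"]
def obs():
    o=get_obs();R=Ro.from_quat(np.roll(o["tool_rot"],-1));return o,R.as_matrix(),o["eef_pos"]
E
python3 - <<'E'
from h import *
np.set_printoptions(precision=4,suppress=True)
for n in("scene","side"):
    z=np.load(n+"0.npz");p,d=z["p"],z["d"];X=cloud(n,d);hsv=cv2.cvtColor(p,cv2.COLOR_RGB2HSV)
    H,S,V=cv2.split(hsv);ok=d>0
    print(n,'cam',-calibration(n)["R"].T@calibration(n)["t"])
    if n=="scene":
        g=ok&(H>65)&(H<90)&(S>120); g=cv2.erode(g.astype(np.uint8),np.ones((3,3)))>0
        g&=(X[...,0]>.4)&(X[...,1]>0)
        P=X[g];m=np.median(P,0);P=P[np.abs(P-m).max(1)<.25]
        # plane fit, robust
        for _ in range(4):
            c=P.mean(0);nn=np.linalg.svd(P-c,full_matrices=False)[2][2];r=(P-c)@nn;P=P[abs(r)<max(.004,2*r.std())]
        print('door n',nn,'c',c,len(P),r.std(),P.min(0),P.max(0))
        t=np.array([-nn[1],nn[0],0]);t/=np.linalg.norm(t);print('along',t,np.percentile(P@t,[.3,1,50,99,99.7]))
        y=np.percentile(P[:,2],[.3,1,99,99.7]);print('z',y)
    # wood
    w=ok&(H>8)&(H<24)&(S>90)
    b=w&(X[...,2]>.008)&(X[...,2]<.028)
    lab,num=None,None
    nn_,lab,st,ce=cv2.connectedComponentsWithStats(b.astype(np.uint8))
    for i in range(1,nn_):
        if st[i,4]>400:
            Q=X[lab==i];print('wood low',st[i],Q.mean(0),Q.min(0),Q.max(0),cv2.minAreaRect(Q[:,:2].astype(np.float32)))
    r=w&(abs(X[...,2]-.263)<.008)
    nn_,lab,st,ce=cv2.connectedComponentsWithStats(r.astype(np.uint8))
    for i in range(1,nn_):
        if st[i,4]>300:
            Q=X[lab==i];print('roof',st[i],Q.mean(0),cv2.minAreaRect(Q[:,:2].astype(np.float32)))
    for nm,hh in(("mug",(5,16)),("yel",(18,30))):
        m=ok&(H>=hh[0])&(H<=hh[1])&(S>170)&(V>110)&(X[...,2]>.03)&(X[...,1]<.1)&(X[...,0]>.3)
        nn_,lab,st,ce=cv2.connectedComponentsWithStats(m.astype(np.uint8))
        for i in range(1,nn_):
            if st[i,4]>30:
                Q=X[lab==i];print(nm,st[i],Q.mean(0),Q.min(0),Q.max(0))
E
```

```text
scene cam [0.0659 0.7811 0.7325]
  return _methods._mean(a, axis=axis, dtype=dtype,
  ret = um.true_divide(
<stdin>:13: RuntimeWarning: Mean of empty slice.
Traceback (most recent call last):
IndexError: index 2 is out of bounds for axis 0 with size 0
```

```bash
cat > m.py <<'E'
from h import *
np.set_printoptions(precision=4,suppress=True)
z=np.load("scene0.npz");p,d=z["p"],z["d"];X=cloud("scene",d);hsv=cv2.cvtColor(p,cv2.COLOR_RGB2HSV)
for uv in((190,280),(220,245),(170,230),(340,232),(286,195),(258,165),(240,300)): print(uv,hsv[uv[1],uv[0]],X[uv[1],uv[0]],d[uv[1],uv[0]])
z=np.load("side0.npz");p,d=z["p"],z["d"];X=cloud("side",d);hsv=cv2.cvtColor(p,cv2.COLOR_RGB2HSV)
for uv in((217,340),(340,345),(341,212),(305,180),(345,330),(280,150)): print(uv,hsv[uv[1],uv[0]],X[uv[1],uv[0]],d[uv[1],uv[0]])
E
python3 m.py
```

```text
(190, 280) [ 74 106  70] [0.0659 0.7811 0.7325] 0.0
(220, 245) [120  14 109] [0.5276 0.204  0.242 ] 0.87268364
(170, 230) [ 15 102 153] [0.643  0.2378 0.2615] 0.88662326
(340, 232) [ 17 111 135] [ 0.4322 -0.3493  0.0165] 1.3661976
(286, 195) [ 13 172 101] [ 0.6733 -0.3891  0.081 ] 1.4698675
(258, 165) [ 22 162 110] [ 0.69   -0.2151  0.258 ] 1.2597083
(240, 300) [ 21  16 112] [0.5442 0.1082 0.0007] 1.0662801
(217, 340) [ 15 135 132] [ 0.4338 -0.3697  0.0147] 1.1199027
(340, 345) [ 10 166 103] [ 0.6846 -0.4622  0.0919] 1.0002941
(341, 212) [ 20 178  93] [ 0.6982 -0.244   0.263 ] 1.1046786
(305, 180) [ 14 126  83] [0.6363 0.0343 0.2018] 1.376875
(345, 330) [ 11 195  81] [ 0.7042 -0.3907  0.0648] 1.0757866
(280, 150) [54 72 67] [0.5697 0.0932 0.2624] 1.398164
```

```bash
cat > m.py <<'E'
from h import *
np.set_printoptions(precision=4,suppress=True)
for n in("scene","side"):
    z=np.load(n+"0.npz");p,d=z["p"],z["d"];X=cloud(n,d);H,S,V=cv2.split(cv2.cvtColor(p,cv2.COLOR_RGB2HSV));ok=d>0
    if n=="scene":
        g=((H>60)&(H<90)&(S>80)).astype(np.uint8);_,lab,st,_=cv2.connectedComponentsWithStats(g);i=1+st[1:,4].argmax();g=lab==i
        print('door px',st[i],(g&ok).sum()); P=X[g&ok]
        cnt=cv2.findContours(g.astype(np.uint8),0,2)[0];cnt=max(cnt,key=len);ap=cv2.approxPolyDP(cv2.convexHull(cnt),6,True);print('poly',ap.reshape(-1,2).tolist())
        if len(P)>50:
            for _ in range(5):
                c=np.median(P,0);nn=np.linalg.svd(P-c,full_matrices=False)[2][2];r=(P-c)@nn;P=P[abs(r)<max(.003,1.5*r.std())]
            print('door n',nn,'c',c,len(P),r.std());
            t=np.array([-nn[1],nn[0],0]);t/=np.linalg.norm(t);print('along',t,np.percentile(P@t,[.3,50,99.7]),np.percentile(P[:,2],[.3,99.7]))
    w=ok&(H>8)&(H<24)&(S>70)
    for nm,m in(("low",w&(abs(X[...,2]-.018)<.01)),("roof",w&(abs(X[...,2]-.263)<.008)&(X[...,1]>-.1)),("mug",ok&(H>=5)&(H<=16)&(S>150)&(X[...,2]>.03)&(X[...,1]<-.2)),("yel",ok&(H>=17)&(H<=30)&(S>130)&(X[...,2]>.15)&(X[...,1]<.1))):
        k,lab,st,_=cv2.connectedComponentsWithStats(m.astype(np.uint8))
        for i in range(1,k):
            if st[i,4]>(250 if nm in("low","roof") else 30):
                Q=X[lab==i];print(n,nm,st[i],'mean',Q.mean(0),Q.min(0),Q.max(0));R=cv2.minAreaRect(Q[:,:2].astype(np.float32));print('    ',R,cv2.boxPoints(R).tolist() if nm in("low","roof") else "")
E
python3 m.py
```

```text
door px [ 159  204   91  134 5976] 5950
poly [[248, 205], [248, 265], [171, 337], [159, 266]]
door n [-1.     -0.005  -0.0082] c [0.5577 0.2333 0.1698] 5489 0.001033134168640306
along [ 0.005 -1.     0.   ] [-0.3475 -0.2305 -0.0395] [0.0682 0.2622]
scene low [ 303  211   74   45 2037] mean [ 0.4298 -0.3549  0.0158] [ 0.3262 -0.5466  0.0081] [ 0.5439 -0.2372  0.0213]
     ((0.42974764108657837, -0.396038293838501), (0.3028027415275574, 0.20208431780338287), 83.13469696044922) [[0.311332106590271, -0.5342759490013123], [0.5119674205780029, -0.5584322214126587], [0.5481631755828857, -0.2578006386756897], [0.3475278615951538, -0.23364436626434326]]
scene roof [ 108  191  137   77 4506] mean [0.6406 0.2189 0.2625] [0.5708 0.0336 0.255 ] [0.7197 0.3547 0.2656]
     ((0.6456882953643799, 0.1941070854663849), (0.14692552387714386, 0.3209148645401001), 0.521838903427124) [[0.5707671642303467, 0.3538888096809387], [0.5736899375915527, 0.032987236976623535], [0.7206094264984131, 0.034325361251831055], [0.717686653137207, 0.35522693395614624]]
scene mug [276 182  19  26 358] mean [ 0.6871 -0.414
[... 2044 characters left out ...]
38372802734) 
side mug [324 388  11  13  40] mean [ 0.6583 -0.5382  0.0401] [ 0.6522 -0.5496  0.0301] [ 0.6679 -0.5223  0.0482]
     ((0.6580162644386292, -0.5371107459068298), (0.005418093875050545, 0.031333841383457184), 31.221242904663086) 
side mug [363 408   6  12  33] mean [ 0.7133 -0.6085  0.0771] [ 0.7101 -0.6204  0.0752] [ 0.7169 -0.5959  0.0795]
     ((0.7134258151054382, -0.6081717610359192), (0.005589290056377649, 0.024901265278458595), 7.004978656768799) 
side yel [334 204  16  18 258] mean [ 0.6997 -0.2376  0.2582] [ 0.6846 -0.2503  0.2341] [ 0.7168 -0.2133  0.2707]
     ((0.7007204294204712, -0.23178516328334808), (0.036887623369693756, 0.03231611102819443), 89.36947631835938)
```

Call:
drive_tool:
  increments:
    - {"dz": -0.012, "wz": -10}
    - {"dz": -0.012, "wz": -10}
    - {"dz": -0.012, "wz": -10}
    - {"dz": -0.012, "wz": -10}
    - {"dz": -0.012, "wz": -10}
    - {"dz": -0.012, "wz": -10}
    - {"dz": -0.012, "wz": -10}
    - {"dz": -0.012, "wz": -10}
    - {"dz": -0.012, "wz": -10}
    - {"dx": 0.029, "dy": 0.039}
    - {"dx": 0.029, "dy": 0.039}
    - {"dx": 0.029, "dy": 0.039}
    - {"dx": 0.029, "dy": 0.039}
    - {"dx": 0.029, "dy": 0.038}
    - {}
    - {}

```text
schema error: expected keys claw, dx, dy, dz, wx, wy, wz
```

Run:
```python
import station;print([x for x in dir(station) if x[0]!='_']);print(getattr(station,'finger_overhang',None))
from h import *
o,R,p=obs();print(p,R.round(3),o['q'].round(2))
P,d=read_camera("wrist");cv2.imwrite("pics/w1.png",P[:,:,::-1]);np.savez("w1.npz",p=P,d=d,R=R,t=p)
```

```text
['PlanningError', 'calibration', 'finger_overhang', 'get_obs', 'hand_in', 'read_camera']
0.025
[ 6.74524943e-01 -1.88668726e-05  2.55467185e-01] [[ 0.     1.    -0.002]
 [ 1.    -0.    -0.   ]
 [-0.    -0.002 -1.   ]] [-0.11  0.48  0.02  1.56 -0.01  1.11 -0.08]
```

View pics/w1.png

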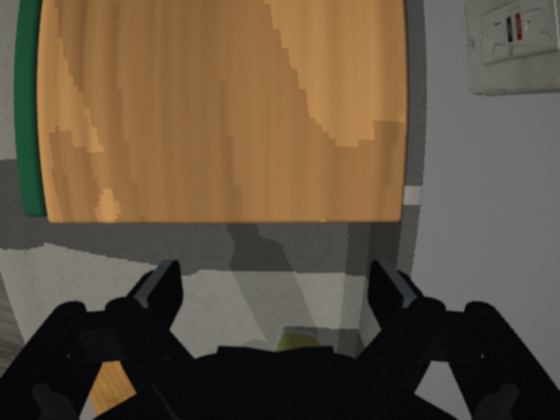

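The move was refused because every key is needed. The wrist view shows the cupboard roof, with its front edge on the left at column 40 and its near side at row 220. The fingers are clear of it.

Call:
drive_tool:
  increments:
    - {"claw": 0.0854, "dx": 0, "dy": 0, "dz": -0.012, "wx": 0, "wy": 0, "wz": -10}
    - {"claw": 0.0854, "dx": 0, "dy": 0, "dz": -0.012, "wx": 0, "wy": 0, "wz": -10}
    - {"claw": 0.0854, "dx": 0, "dy": 0, "dz": -0.012, "wx": 0, "wy": 0, "wz": -10}
    - {"claw": 0.0854, "dx": 0, "dy": 0, "dz": -0.012, "wx": 0, "wy": 0, "wz": -10}
    - {"claw": 0.0854, "dx": 0, "dy": 0, "dz": -0.012, "wx": 0, "wy": 0, "wz": -10}
    - {"claw": 0.0854, "dx": 0, "dy": 0, "dz": -0.012, "wx": 0, "wy": 0, "wz": -10}
    - {"claw": 0.0854, "dx": 0, "dy": 0, "dz": -0.012, "wx": 0, "wy": 0, "wz": -10}
    - {"claw": 0.0854, "dx": 0, "dy": 0, "dz": -0.012, "wx": 0, "wy": 0, "wz": -10}
    - {"claw": 0.0854, "dx": 0, "dy": 0, "dz": -0.012, "wx": 0, "wy": 0, "wz": -10}
    - {"claw": 0.0854, "dx": 0.029, "dy": 0.039, "dz": 0, "wx": 0, "wy": 0, "wz": 0}
    - {"claw": 0.0854, "dx": 0.029, "dy": 0.039, "dz": 0, "wx": 0, "wy": 0, "wz": 0}
    - {"claw": 0.0854, "dx": 0.029, "dy": 0.039, "dz": 0, "wx": 0, "wy": 0, "wz": 0}
    - {"claw": 0.0854, "dx": 0.029, "dy": 0.039, "dz": 0, "wx": 0, "wy": 0, "wz": 0}
    - {"claw": 0.0854, "dx": 0.029, "dy": 0.038, "dz": 0, "wx": 0, "wy": 0, "wz": 0}
    - {"claw": 0.0854, "dx": 0, "dy": 0, "dz": 0, "wx": 0, "wy": 0, "wz": 0}
    - {"claw": 0.0854, "dx": 0, "dy": 0, "dz": 0, "wx": 0, "wy": 0, "wz": 0}

```text
t: 2.15
eef_pos: [0.5303, 0.1933, 0.3642]
tool_rot: [0.0, 0.0, 1.0, -0.0]
contact_force: [0.5, 0.3, 0.2]
gripper_width: 1.002
grasp_force: 0.0
```

```bash
cat >> h.py <<'E'
def wcloud(d,R,t):
    c=calibration("wrist");K=c["intrinsics"];M=c["mount"];v,u=np.mgrid[:420,:560]
    a=(u-K[0,2])/K[0,0];b=(v-K[1,2])/K[1,1];r=np.hypot(a,b)+1e-9;s=np.tan(r)/r
    P=np.stack([a*s*d,b*s*d,d],-1)
    return (P@M[:3,:3].T+M[:3,3])@R.T+t
E
python3 - <<'E'
from h import *
np.set_printoptions(precision=4,suppress=True)
o,R,p=obs();print(o['t'],p,R.round(3),o['q'].round(2))
P,d=read_camera("wrist");cv2.imwrite("pics/w2.png",P[:,:,::-1]);np.savez("w2.npz",p=P,d=d,R=R,t=p)
X=wcloud(d,R,p);H,S,V=cv2.split(cv2.cvtColor(P,cv2.COLOR_RGB2HSV))
k=(d>0)&(abs(X[...,0]-.531)<.012)&(abs(X[...,1]-.2)<.05)&(X[...,2]>.2)&(X[...,2]<.262)
Q=X[k];print(k.sum(),Q.min(0),Q.max(0),np.median(Q,0))
w=(d>0)&(H>8)&(H<24)&(S>70)&(abs(X[...,2]-.263)<.01);Q=X[w];print('roof',np.percentile(Q,[.5,50,99.5],axis=0))
E
```

```text
2.15 [0.5303 0.1933 0.3642] [[-1.     0.     0.   ]
 [ 0.     1.    -0.001]
 [-0.    -0.001 -1.   ]] [-0.13  0.24 -0.4   1.66  0.1   1.26  1.02]
1007 [0.5228 0.1785 0.223 ] [0.5427 0.2067 0.2513] [0.5294 0.1927 0.2467]
roof [[0.5751 0.0362 0.257 ]
 [0.603  0.195  0.2633]
 [0.7135 0.3512 0.2649]]
```

View pics/w2.png

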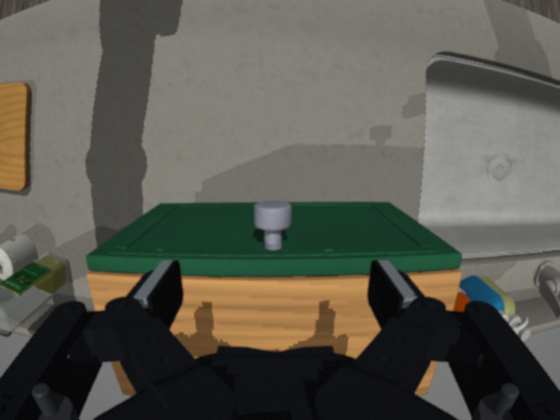

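The wrist view shows the knob centred between the fingers at (272,218), with the door's top edge at row 265.

Call:
drive_tool:
  increments:
    - {"claw": 0.0854, "dx": 0, "dy": 0, "dz": 0.03, "wx": 0, "wy": 0, "wz": 0}
    - {"claw": 0.0854, "dx": 0, "dy": 0, "dz": 0.03, "wx": 0, "wy": 0, "wz": 0}
    - {"claw": 0.0854, "dx": 0, "dy": 0, "dz": 0.03, "wx": 0, "wy": 0, "wz": 0}
    - {"claw": 0.0854, "dx": 0, "dy": 0, "dz": 0.03, "wx": 0, "wy": 0, "wz": 0}
    - {"claw": 0.02, "dx": 0, "dy": 0, "dz": 0, "wx": 0, "wy": 0, "wz": 0}
    - {"claw": 0.02, "dx": 0, "dy": 0, "dz": 0, "wx": 0, "wy": 0, "wz": 0}
    - {"claw": 0.02, "dx": 0, "dy": 0, "dz": 0, "wx": 0, "wy": 0, "wz": 0}
    - {"claw": 0.02, "dx": 0, "dy": 0, "dz": 0, "wx": 0, "wy": 0, "wz": 0}
    - {"claw": 0.02, "dx": 0, "dy": 0, "dz": 0, "wx": 0, "wy": 0, "wz": 0}
    - {"claw": 0.02, "dx": 0, "dy": 0, "dz": 0, "wx": 0, "wy": 0, "wz": 0}
  newtons: 40

```text
t: 3.45
eef_pos: [0.5312, 0.1914, 0.2462]
tool_rot: [0.001, 0.001, 1.0, -0.002]
contact_force: [-0.2, -7.5, 6.6]
gripper_width: 0.335
grasp_force: 39.5
```

Call:
drive_tool:
  increments:
    - {"claw": 0.02, "dx": 0.0046, "dy": 0, "dz": 0.0011, "wx": 0, "wy": -1.5, "wz": 0}
    - {"claw": 0.02, "dx": 0.0046, "dy": 0, "dz": 0.0011, "wx": 0, "wy": -1.5, "wz": 0}
    - {"claw": 0.02, "dx": 0.0046, "dy": 0, "dz": 0.0011, "wx": 0, "wy": -1.5, "wz": 0}
    - {"claw": 0.02, "dx": 0.0046, "dy": 0, "dz": 0.0011, "wx": 0, "wy": -1.5, "wz": 0}
    - {"claw": 0.02, "dx": 0.0046, "dy": 0, "dz": 0.0011, "wx": 0, "wy": -1.5, "wz": 0}
    - {"claw": 0.02, "dx": 0.0046, "dy": 0, "dz": 0.0011, "wx": 0, "wy": -1.5, "wz": 0}
    - {"claw": 0.02, "dx": 0.0046, "dy": 0, "dz": 0.0011, "wx": 0, "wy": -1.5, "wz": 0}
    - {"claw": 0.02, "dx": 0.0046, "dy": 0, "dz": 0.0011, "wx": 0, "wy": -1.5, "wz": 0}
    - {"claw": 0.02, "dx": 0, "dy": 0, "dz": 0, "wx": 0, "wy": 0, "wz": 0}

```text
t: 4.58
eef_pos: [0.4947, 0.1912, 0.2331]
tool_rot: [0.105, 0.001, 0.994, -0.002]
contact_force: [2.0, -7.3, 1.5]
gripper_width: 0.336
grasp_force: 41.0
```

Call:
drive_tool:
  increments:
    - {"claw": 0.02, "dx": 0.0023, "dy": 0, "dz": 0.0006, "wx": 0, "wy": -0.75, "wz": 0}
    - {"claw": 0.02, "dx": 0.0023, "dy": 0, "dz": 0.0006, "wx": 0, "wy": -0.75, "wz": 0}
    - {"claw": 0.02, "dx": 0, "dy": 0, "dz": 0, "wx": 0, "wy": 0, "wz": 0}

```text
t: 4.95
eef_pos: [0.4919, 0.1912, 0.2317]
tool_rot: [0.119, 0.001, 0.993, -0.001]
contact_force: [3.8, -7.4, 2.3]
gripper_width: 0.336
grasp_force: 41.0
```

Call:
drive_tool:
  increments:
    - {"claw": 0.0854, "dx": 0, "dy": 0, "dz": 0, "wx": 0, "wy": 0, "wz": 0}
    - {"claw": 0.0854, "dx": 0, "dy": 0, "dz": 0, "wx": 0, "wy": 0, "wz": 0}
    - {"claw": 0.0854, "dx": 0, "dy": 0, "dz": 0, "wx": 0, "wy": 0, "wz": 0}
    - {"claw": 0.0854, "dx": 0, "dy": 0, "dz": -0.02, "wx": 0, "wy": 0, "wz": 0}
    - {"claw": 0.0854, "dx": 0, "dy": 0, "dz": -0.03, "wx": 0, "wy": 0, "wz": 0}
    - {"claw": 0.0854, "dx": 0, "dy": 0, "dz": -0.03, "wx": 0, "wy": 0, "wz": 0}
    - {"claw": 0.0854, "dx": 0, "dy": 0, "dz": -0.04, "wx": 0, "wy": 0, "wz": 0}
    - {"claw": 0, "dx": 0, "dy": 0.02, "dz": -0.01, "wx": 0, "wy": 6.8, "wz": 0}
    - {"claw": 0, "dx": 0, "dy": 0.022, "dz": 0, "wx": 0, "wy": 6.8, "wz": 0}
    - {"claw": 0, "dx": 0, "dy": 0, "dz": 0, "wx": 0, "wy": 0, "wz": 0}
    - {"claw": 0, "dx": 0, "dy": 0, "dz": 0, "wx": 0, "wy": 0, "wz": 0}

```text
t: 6.32
eef_pos: [0.4594, 0.2357, 0.356]
tool_rot: [-0.001, -0.0, 1.0, -0.0]
contact_force: [-0.2, -0.7, -0.8]
gripper_width: 0.143
grasp_force: 0.0
```

Run:
```python
from h import *
np.set_printoptions(precision=4,suppress=True)
o,R,p=obs();print(o['t'],p,R.round(3),o['gripper_width'])
P,d=read_camera("wrist");cv2.imwrite("pics/w3.png",P[:,:,::-1]);np.savez("w3.npz",p=P,d=d,R=R,t=p)
X=wcloud(d,R,p);H,S,V=cv2.split(cv2.cvtColor(P,cv2.COLOR_RGB2HSV))
g=(d>0)&(H>60)&(H<90)&(S>80);Q=X[g];top=Q[Q[:,2]>.245];print('door top',np.percentile(top,[1,50,99],axis=0));print(Q.min(0),Q.max(0))
w=(d>0)&(H>8)&(H<24)&(S>70)&(abs(X[...,2]-.263)<.01);Q=X[w];print('roof',np.percentile(Q,[.5,50,99.5],axis=0))
k=(d>0)&(X[...,0]>.53)&(X[...,0]<.572)&(X[...,2]<.25)&(X[...,2]>.19)&(X[...,1]>.2)&(X[...,1]<.27)&(S<60);Q=X[k];print('pad?',k.sum(),Q.min(0),Q.max(0),np.median(Q,0))
```

```text
6.325 [0.4594 0.2357 0.356 ] [[-1.    -0.    -0.001]
 [-0.     1.    -0.001]
 [ 0.001 -0.001 -1.   ]] 0.14283344244163285
door top [[0.4472 0.0403 0.2455]
 [0.5184 0.1731 0.2546]
 [0.5301 0.3464 0.3825]]
[ 0.4427 -0.2394  0.0002] [0.7638 0.8997 0.4255]
roof [[0.5744 0.0343 0.2531]
 [0.5766 0.1278 0.2573]
 [0.5794 0.3478 0.2633]]
pad? 948 [0.5442 0.2189 0.2311] [0.572  0.2562 0.2403] [0.559  0.2375 0.2361]
```

View pics/w3.png

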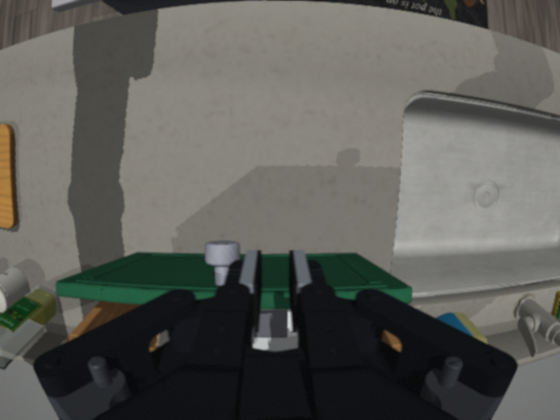

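The door stands out on the catch. Its top edge is at row 297, and the white/grey catch shows between the fingers at (275,325), where the measured pad height is about 0.236.

Call:
drive_tool:
  increments:
    - {"claw": 0, "dx": -0.0305, "dy": 0, "dz": 0, "wx": 0, "wy": 0, "wz": 0}
    - {"claw": 0, "dx": -0.0305, "dy": -0.002, "dz": 0, "wx": 0, "wy": 0, "wz": 0}
    - {"claw": 0, "dx": -0.0305, "dy": 0, "dz": 0, "wx": 0, "wy": 0, "wz": 0}
    - {"claw": 0, "dx": 0, "dy": 0, "dz": 0.03, "wx": 0, "wy": 0, "wz": 0}
    - {"claw": 0, "dx": 0, "dy": 0, "dz": 0.03, "wx": 0, "wy": 0, "wz": 0}
    - {"claw": 0, "dx": 0, "dy": 0, "dz": 0.02, "wx": 0, "wy": 0, "wz": 0}
    - {"claw": 0, "dx": 0, "dy": 0, "dz": 0.005, "wx": 0, "wy": 0, "wz": 0}
    - {"claw": 0, "dx": 0, "dy": 0, "dz": 0, "wx": 0, "wy": 0, "wz": 0}

```text
t: 7.38
eef_pos: [0.5509, 0.2338, 0.2719]
tool_rot: [-0.0, 0.0, 1.0, -0.0]
contact_force: [-0.7, 0.3, 0.2]
gripper_width: -0.002
grasp_force: 0.0
```

Call:
drive_tool:
  increments:
    - {"claw": 0, "dx": 0, "dy": 0, "dz": 0.003, "wx": 0, "wy": 0, "wz": 0}
    - {"claw": 0, "dx": 0, "dy": 0, "dz": 0.003, "wx": 0, "wy": 0, "wz": 0}
    - {"claw": 0, "dx": 0, "dy": 0, "dz": 0.003, "wx": 0, "wy": 0, "wz": 0}
    - {"claw": 0, "dx": 0, "dy": 0, "dz": 0.003, "wx": 0, "wy": 0, "wz": 0}
    - {"claw": 0, "dx": 0, "dy": 0, "dz": 0, "wx": 0, "wy": 0, "wz": 0}

```text
t: 8.0
eef_pos: [0.5511, 0.234, 0.2593]
tool_rot: [-0.001, 0.0, 1.0, 0.0]
contact_force: [-0.7, -0.2, 2.4]
gripper_width: 0.003
grasp_force: 0.8
```

Contact at the expected height. Press on, watching the force.

Call:
drive_tool:
  increments:
    - {"claw": 0, "dx": 0, "dy": 0, "dz": 0.003, "wx": 0, "wy": 0, "wz": 0}
    - {"claw": 0, "dx": 0, "dy": 0, "dz": 0.003, "wx": 0, "wy": 0, "wz": 0}
    - {"claw": 0, "dx": 0, "dy": 0, "dz": 0.002, "wx": 0, "wy": 0, "wz": 0}
    - {"claw": 0, "dx": 0, "dy": 0, "dz": 0, "wx": 0, "wy": 0, "wz": 0}

```text
t: 8.5
eef_pos: [0.5516, 0.2341, 0.2538]
tool_rot: [0.0, 0.0, 1.0, 0.0]
contact_force: [-4.4, -3.5, 17.2]
gripper_width: 0.001
grasp_force: 8.4
```

Call:
drive_tool:
  increments:
    - {"claw": 0, "dx": 0.005, "dy": 0, "dz": 0, "wx": 0, "wy": 0, "wz": 0}
    - {"claw": 0, "dx": 0.005, "dy": 0, "dz": 0.0005, "wx": 0, "wy": 0, "wz": 0}
    - {"claw": 0, "dx": 0.005, "dy": 0, "dz": 0.0005, "wx": 0, "wy": 0, "wz": 0}
    - {"claw": 0, "dx": 0.004, "dy": 0, "dz": 0.0005, "wx": 0, "wy": 0, "wz": 0}
    - {"claw": 0, "dx": 0, "dy": 0, "dz": 0, "wx": 0, "wy": 0, "wz": 0}

```text
t: 9.12
eef_pos: [0.533, 0.234, 0.2509]
tool_rot: [0.001, 0.0, 1.0, 0.0]
contact_force: [1.0, -0.6, 6.1]
gripper_width: 0.002
grasp_force: 3.0
```

Call:
drive_tool:
  increments:
    - {"claw": 0, "dx": 0.005, "dy": 0, "dz": 0.0008, "wx": 0, "wy": 0, "wz": 0}
    - {"claw": 0, "dx": 0.005, "dy": 0, "dz": 0.0008, "wx": 0, "wy": 0, "wz": 0}
    - {"claw": 0, "dx": 0.005, "dy": 0, "dz": 0.0008, "wx": 0, "wy": 0, "wz": 0}
    - {"claw": 0, "dx": 0.005, "dy": 0, "dz": 0.0008, "wx": 0, "wy": 0, "wz": 0}
    - {"claw": 0, "dx": 0, "dy": 0, "dz": 0, "wx": 0, "wy": 0, "wz": 0}

```text
t: 9.75
eef_pos: [0.5123, 0.2342, 0.2473]
tool_rot: [-0.0, -0.0, 1.0, 0.0]
contact_force: [0.2, -0.1, 4.2]
gripper_width: 0.0
grasp_force: 2.3
```

Call:
drive_tool:
  increments:
    - {"claw": 0, "dx": 0.005, "dy": 0, "dz": 0.0014, "wx": 0, "wy": 0, "wz": 0}
    - {"claw": 0, "dx": 0.005, "dy": 0, "dz": 0.0014, "wx": 0, "wy": 0, "wz": 0}
    - {"claw": 0, "dx": 0.005, "dy": 0, "dz": 0.0014, "wx": 0, "wy": 0, "wz": 0}
    - {"claw": 0, "dx": 0.005, "dy": 0, "dz": 0.0014, "wx": 0, "wy": 0, "wz": 0}
    - {"claw": 0, "dx": 0.005, "dy": 0, "dz": 0.0014, "wx": 0, "wy": 0, "wz": 0}
    - {"claw": 0, "dx": 0.005, "dy": 0, "dz": 0.0014, "wx": 0, "wy": 0, "wz": 0}
    - {"claw": 0, "dx": 0, "dy": 0, "dz": 0, "wx": 0, "wy": 0, "wz": 0}

```text
t: 10.62
eef_pos: [0.481, 0.2337, 0.2377]
tool_rot: [-0.002, -0.0, 1.0, -0.0]
contact_force: [-0.2, -0.8, 0.4]
gripper_width: -0.0
grasp_force: 0.1
```

Run:
```python
from h import *
np.set_printoptions(precision=4,suppress=True)
P,d=read_camera("scene");X=cloud("scene",d);H,S,V=cv2.split(cv2.cvtColor(P,cv2.COLOR_RGB2HSV))
cv2.imwrite("pics/s4.png",cv2.resize(P[120:360,60:340,::-1],None,fx=2,fy=2))
g=(d>0)&(H>60)&(H<90)&(S>80)&(X[...,0]<.6)&(X[...,1]<.17)&(X[...,1]>.04)&(X[...,2]>.07);Q=X[g]
c=np.polyfit(Q[:,2],Q[:,0],1);print(g.sum(),'theta',np.arctan(-c[0]),Q.min(0),Q.max(0))
```

```text
235 theta 0.6900641798065514 [-0.0577  0.04    0.2144] [0.4615 0.1695 0.7367]
```

View pics/s4.png

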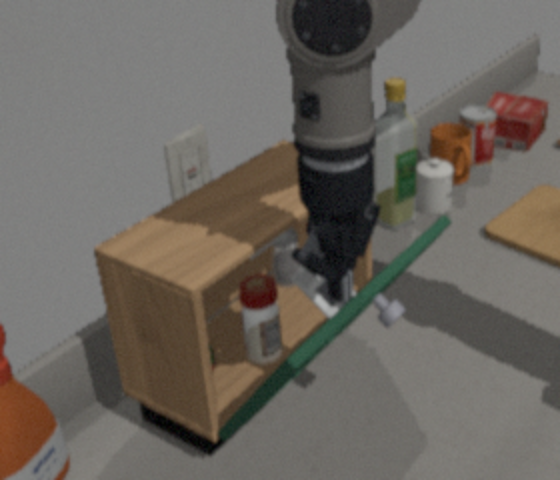

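The scene crop shows the door drawn past the catch with its knob at (390,310). The red-capped jar stands inside on the left at (262,320), and the fingers rest at the catch. Next I lower the door by its inner face, away from the catch.

Call:
drive_tool:
  increments:
    - {"claw": 0, "dx": 0, "dy": 0, "dz": -0.03, "wx": 0, "wy": 0, "wz": 0}
    - {"claw": 0, "dx": -0.005, "dy": 0, "dz": -0.03, "wx": 0, "wy": 0, "wz": 0}
    - {"claw": 0, "dx": -0.008, "dy": -0.037, "dz": 0, "wx": 0, "wy": 0, "wz": 0}
    - {"claw": 0, "dx": -0.016, "dy": -0.037, "dz": 0, "wx": 0, "wy": 0, "wz": 0}
    - {"claw": 0, "dx": 0, "dy": 0, "dz": 0.03, "wx": 0, "wy": 0, "wz": 0}
    - {"claw": 0, "dx": 0, "dy": 0, "dz": 0.03, "wx": 0, "wy": 0, "wz": 0}
    - {"claw": 0, "dx": 0, "dy": 0, "dz": 0.024, "wx": 0, "wy": 0, "wz": 0}
    - {"claw": 0, "dx": 0.006, "dy": 0, "dz": 0, "wx": 0, "wy": 0, "wz": 0}
    - {"claw": 0, "dx": 0.006, "dy": 0, "dz": 0, "wx": 0, "wy": 0, "wz": 0}
    - {"claw": 0, "dx": 0.006, "dy": 0, "dz": 0.005, "wx": 0, "wy": 0, "wz": 0}
    - {"claw": 0, "dx": 0.006, "dy": 0, "dz": 0.005, "wx": 0, "wy": 0, "wz": 0}
    - {"claw": 0, "dx": 0.008, "dy": 0, "dz": 0.008, "wx": 0, "wy": 0, "wz": 0}
    - {"claw": 0, "dx": 0.008, "dy": 0, "dz": 0.008, "wx": 0, "wy": 0, "wz": 0}
    - {"claw": 0, "dx": 0, "dy": 0, "dz": 0, "wx": 0, "wy": 0, "wz": 0}

```text
t: 12.42
eef_pos: [0.4692, 0.1596, 0.1872]
tool_rot: [-0.002, -0.0, 1.0, -0.001]
contact_force: [-0.1, 0.3, 0.1]
gripper_width: 0.004
grasp_force: 0.0
```

Call:
drive_tool:
  increments:
    - {"claw": 0, "dx": 0.0067, "dy": 0, "dz": 0.009, "wx": 0, "wy": 0, "wz": 0}
    - {"claw": 0, "dx": 0.0067, "dy": 0, "dz": 0.009, "wx": 0, "wy": 0, "wz": 0}
    - {"claw": 0, "dx": 0.0053, "dy": 0, "dz": 0.01, "wx": 0, "wy": 0, "wz": 0}
    - {"claw": 0, "dx": 0.0053, "dy": 0, "dz": 0.01, "wx": 0, "wy": 0, "wz": 0}
    - {"claw": 0, "dx": 0.0038, "dy": 0, "dz": 0.0105, "wx": 0, "wy": 0, "wz": 0}
    - {"claw": 0, "dx": 0.0038, "dy": 0, "dz": 0.0105, "wx": 0, "wy": 0, "wz": 0}
    - {"claw": 0, "dx": 0.002, "dy": 0, "dz": 0.011, "wx": 0, "wy": 0, "wz": 0}
    - {"claw": 0, "dx": 0.002, "dy": 0, "dz": 0.011, "wx": 0, "wy": 0, "wz": 0}
    - {"claw": 0, "dx": 0, "dy": 0, "dz": 0.006, "wx": 0, "wy": 0, "wz": 0}
    - {"claw": 0, "dx": 0, "dy": 0, "dz": 0.006, "wx": 0, "wy": 0, "wz": 0}
    - {"claw": 0, "dx": 0, "dy": 0, "dz": 0, "wx": 0, "wy": 0, "wz": 0}

```text
t: 13.8
eef_pos: [0.4349, 0.1599, 0.0949]
tool_rot: [-0.001, -0.0, 1.0, -0.0]
contact_force: [-0.7, 0.9, 0.9]
gripper_width: -0.001
grasp_force: 0.0
```

Call:
drive_tool:
  increments:
    - {"claw": 0, "dx": 0, "dy": 0, "dz": 0.003, "wx": 0, "wy": 0, "wz": 0}
    - {"claw": 0, "dx": 0, "dy": 0, "dz": 0.002, "wx": 0, "wy": 0, "wz": 0}
    - {"claw": 0, "dx": 0, "dy": 0, "dz": 0.002, "wx": 0, "wy": 0, "wz": 0}
    - {"claw": 0, "dx": 0, "dy": 0, "dz": 0, "wx": 0, "wy": 0, "wz": 0}

```text
t: 14.3
eef_pos: [0.4354, 0.1602, 0.0899]
tool_rot: [-0.0, 0.0, 1.0, -0.0]
contact_force: [-5.1, -2.6, 21.6]
gripper_width: 0.003
grasp_force: 11.0
```

Call:
drive_tool:
  increments:
    - {"claw": 0, "dx": 0, "dy": 0, "dz": -0.02, "wx": 0, "wy": 0, "wz": 0}
    - {"claw": 0, "dx": 0, "dy": 0, "dz": -0.04, "wx": 0, "wy": 0, "wz": 0}
    - {"claw": 0, "dx": 0, "dy": 0, "dz": -0.04, "wx": 0, "wy": 0, "wz": 0}
    - {"claw": 0.0854, "dx": 0, "dy": 0, "dz": -0.04, "wx": 0, "wy": -9, "wz": 0}
    - {"claw": 0.0854, "dx": 0, "dy": 0, "dz": -0.03, "wx": 0, "wy": -9, "wz": 0}
    - {"claw": 0.0854, "dx": 0, "dy": 0, "dz": 0, "wx": 0, "wy": -9, "wz": 0}
    - {"claw": 0.0854, "dx": 0, "dy": 0, "dz": 0, "wx": 0, "wy": -9, "wz": 0}
    - {"claw": 0.0854, "dx": 0, "dy": 0, "dz": 0, "wx": 0, "wy": -9, "wz": 0}
    - {"claw": 0.0854, "dx": 0, "dy": 0, "dz": 0, "wx": 0, "wy": 0, "wz": 0}
    - {"claw": 0.0854, "dx": 0, "dy": 0, "dz": 0, "wx": 0, "wy": 0, "wz": 0}

```text
t: 15.55
eef_pos: [0.4336, 0.1529, 0.2578]
tool_rot: [0.328, 0.006, 0.945, -0.012]
contact_force: [-0.1, -0.3, 0.2]
gripper_width: 1.004
grasp_force: 0.0
```

Run:
```python
from h import *
np.set_printoptions(precision=4,suppress=True)
for n in("scene","wrist"):
    o,R,p=obs()
    P,d=read_camera(n);X=cloud(n,d) if n=="scene" else wcloud(d,R,p);H,S,V=cv2.split(cv2.cvtColor(P,cv2.COLOR_RGB2HSV))
    cv2.imwrite(f"pics/{n}5.png",P[:,:,::-1])
    r=(d>0)&((H<6)|(H>174))&(S>140)&(X[...,0]>.5)&(X[...,0]<.75)&(X[...,1]>.04)&(X[...,1]<.35)&(X[...,2]<.2)&(X[...,2]>.1);Q=X[r];print(n,'cap',r.sum(),np.percentile(Q,[2,50,98],axis=0))
    T=Q[Q[:,2]>Q[:,2].max()-.008];print(' top',len(T),T.min(0),T.max(0),T.mean(0))
    if len(Q)>10:
        c=Q.mean(0); j=(d>0)&(abs(X[...,0]-c[0]-.005)<.04)&(abs(X[...,1]-c[1])<.035)&(X[...,2]>.08)&(X[...,2]<.17);W=X[j];print(' body',np.percentile(W,[2,50,98],axis=0))
    g=(d>0)&(H>60)&(H<90)&(S>80)&(X[...,0]<.6)&(X[...,0]>.36)&(X[...,1]<.34)&(X[...,1]>.04)&(X[...,2]>.03)&(X[...,2]<.12);W=X[g];print(' door z',np.percentile(W,[5,50,95],axis=0))
print(o['t'],p,R,o['q'])
```

```text
scene cap 171 [[0.5911 0.2019 0.155 ]
 [0.6017 0.2321 0.1684]
 [0.6307 0.2419 0.1725]]
 top 99 [0.5903 0.1974 0.1656] [0.6331 0.2414 0.1736] [0.6063 0.2252 0.1702]
 body [[0.5905 0.2061 0.0821]
 [0.5988 0.2346 0.1283]
 [0.6246 0.2422 0.1698]]
 door z [[0.3823 0.0603 0.0625]
 [0.4699 0.2227 0.0646]
 [0.5572 0.3302 0.0665]]
wrist cap 987 [[0.5932 0.1996 0.1521]
 [0.5984 0.2163 0.1651]
 [0.6283 0.2398 0.1722]]
 top 508 [0.5931 0.1992 0.1648] [0.6345 0.2414 0.1728] [0.6043 0.218  0.1699]
 body [[0.593  0.1984 0.0825]
 [0.5968 0.2161 0.1296]
 [0.6136 0.2399 0.1685]]
 door z [[0.383  0.0552 0.064 ]
 [0.4549 0.1744 0.0653]
 [0.5552 0.3211 0.0664]]
15.6 [0.4338 0.1532 0.258 ] [[-0.7846  0.0187  0.6198]
 [ 0.0039  0.9997 -0.0252]
 [-0.62   -0.0173 -0.7844]] [-0.0523 -0.057  -0.6886  2.4019  1.0165  0.5003 -0.0378]
```

View pics/wrist5.png

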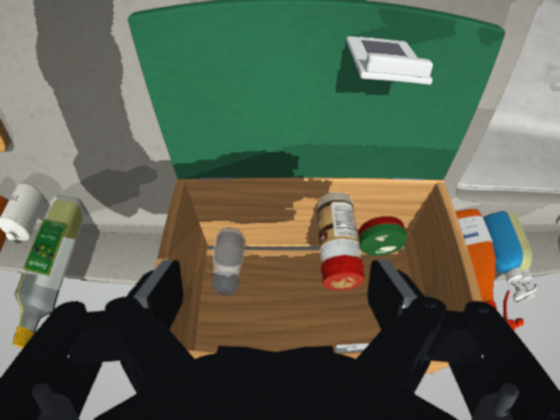

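The wrist view shows the door level with the catch standing up at (388,60). The jar (red cap) is at (340,240), and a green/red tin stands close to its left at (383,237). A grey shaker is well clear at (228,260). I need the tin's clearance.

Run:
```python
from h import *
np.set_printoptions(precision=4,suppress=True)
o,R,p=obs();P,d=read_camera("wrist");X=wcloud(d,R,p)
for nm,a,b in(("tin",.246,.33),("shaker",.06,.18)):
    k=(d>0)&(X[...,0]>.578)&(X[...,0]<.70)&(X[...,1]>a)&(X[...,1]<b)&(X[...,2]>.073)&(X[...,2]<.2);k[270:]=0;Q=X[k];print(nm,k.sum(),np.percentile(Q,[1,50,99],axis=0))
    if len(Q):
        for z in(.08,.095,.11,.125,.14):
            W=Q[abs(Q[:,2]-z)<.008];print(z,len(W),W.min(0) if len(W) else'',W.max(0) if len(W) else '')
for uv in((360,235),(364,240),(383,235),(400,235),(383,220),(385,250)):print(uv,X[uv[1],uv[0]])
j=(d>0)&(abs(X[...,0]-.61)<.04)&(abs(X[...,1]-.22)<.024)&(X[...,2]>.08)&(X[...,2]<.14);W=X[j];print(np.percentile(W,[1,50,99],axis=0))
```

```text
tin 1352 [[0.6418 0.2606 0.0734]
 [0.6605 0.2891 0.0894]
 [0.6986 0.3231 0.0911]]
0.08 478 [0.64   0.2595 0.073 ] [0.6811 0.3244 0.088 ]
0.095 900 [0.6426 0.2612 0.087 ] [0.7    0.3264 0.0916]
0.11 0  
0.125 0  
0.14 0  
shaker 1122 [[0.6669 0.0659 0.0739]
 [0.6718 0.0879 0.1017]
 [0.6883 0.1055 0.128 ]]
0.08 259 [0.6664 0.0639 0.073 ] [0.6899 0.1058 0.0879]
0.095 348 [0.6664 0.0632 0.087 ] [0.6928 0.1063 0.1029]
0.11 359 [0.6675 0.0661 0.102 ] [0.692  0.1047 0.118 ]
0.125 214 [0.669  0.0671 0.1171] [0.6893 0.1027 0.1291]
0.14 0  
(360, 235) [0.6677 0.2612 0.0804]
(364, 240) [0.666  0.2651 0.0893]
(383, 235) [0.6543 0.2885 0.0892]
(400, 235) [0.6538 0.3122 0.0899]
(383, 220) [0.6421 0.288  0.0741]
(385, 250) [0.6911 0.3012 0.0906]
[[0.5927 0.1979 0.0806]
 [0.5964 0.2158 0.1124]
 [0.6157 0.2405 0.1396]]
```

Call:
drive_tool:
  increments:
    - {"claw": 0.0854, "dx": -0.0177, "dy": 0.0229, "dz": 0.0339, "wx": 0, "wy": 0, "wz": 0}
    - {"claw": 0.0854, "dx": -0.0177, "dy": 0.0229, "dz": 0.0339, "wx": 0, "wy": 0, "wz": 0}
    - {"claw": 0.0854, "dx": -0.0177, "dy": 0.0229, "dz": 0.0339, "wx": 0, "wy": 0, "wz": 0}
    - {"claw": 0.0854, "dx": 0, "dy": 0, "dz": 0, "wx": -1.4, "wy": -6.5, "wz": 0}
    - {"claw": 0.0854, "dx": 0, "dy": 0, "dz": 0, "wx": 0, "wy": 0, "wz": 0}
    - {"claw": 0.0854, "dx": 0, "dy": 0, "dz": 0, "wx": 0, "wy": 0, "wz": 0}

```text
t: 16.45
eef_pos: [0.539, 0.2194, 0.2098]
tool_rot: [0.38, 0.0, 0.925, -0.001]
contact_force: [-0.5, 0.8, 0.5]
gripper_width: 0.997
grasp_force: 0.0
```

```bash
cat > g.py <<'E'
from h import *
np.set_printoptions(precision=4,suppress=True)
import sys
T=np.array(eval(sys.argv[1]))
o,R,p=obs();print(o['t'],p,R,o['q'],sep='\n');a=np.radians(45)
D=np.array([[-np.sin(a),0,np.cos(a)],[0,1,0],[-np.cos(a),0,-np.sin(a)]])
if len(sys.argv)>2: D=Ro.from_euler('z',float(sys.argv[2]),degrees=True).as_matrix()@D
print('delta tool',R.T@(T-p),'rotvec deg',np.degrees(Ro.from_matrix(R.T@D).as_rotvec()))
E
python3 g.py "[.611,.2195,.139]"
```

```text
16.45
[0.539  0.2194 0.2098]
[[-0.711   0.0015  0.7032]
 [-0.0006  1.     -0.0027]
 [-0.7032 -0.0023 -0.711 ]]
[-0.1559  0.2935 -0.6661  2.2786  1.6275  0.6773 -0.5758]
delta tool [-0.0014  0.0004  0.101 ] rotvec deg [-0.1552 -0.313   0.0342]
```

Call:
drive_tool:
  increments:
    - {"claw": 0.0854, "dx": 0, "dy": 0, "dz": 0.025, "wx": 0, "wy": 0, "wz": 0}
    - {"claw": 0.0854, "dx": -0.001, "dy": 0, "dz": 0.025, "wx": 0, "wy": 0, "wz": 0}
    - {"claw": 0.0854, "dx": 0, "dy": 0, "dz": 0.025, "wx": 0, "wy": 0, "wz": 0}
    - {"claw": 0.0854, "dx": 0, "dy": 0, "dz": 0.025, "wx": 0, "wy": 0, "wz": 0}
    - {"claw": 0.0854, "dx": 0, "dy": 0, "dz": 0, "wx": 0, "wy": 0, "wz": 0}

```text
t: 17.08
eef_pos: [0.6113, 0.2181, 0.139]
tool_rot: [0.38, 0.002, 0.925, -0.002]
contact_force: [-1.3, 0.4, -0.4]
gripper_width: 0.998
grasp_force: 0.0
```

Call:
drive_tool:
  increments:
    - {"claw": 0.035, "dx": 0, "dy": 0, "dz": 0, "wx": 0, "wy": 0, "wz": 0}
    - {"claw": 0.035, "dx": 0, "dy": 0, "dz": 0, "wx": 0, "wy": 0, "wz": 0}
    - {"claw": 0.035, "dx": 0, "dy": 0, "dz": 0, "wx": 0, "wy": 0, "wz": 0}
    - {"claw": 0.035, "dx": 0, "dy": 0, "dz": 0, "wx": 0, "wy": 0, "wz": 0}
    - {"claw": 0.035, "dx": 0, "dy": 0, "dz": 0, "wx": 0, "wy": 0, "wz": 0}
  newtons: 35

```text
t: 17.7
eef_pos: [0.6103, 0.2197, 0.1406]
tool_rot: [0.382, 0.0, 0.924, -0.0]
contact_force: [-3.1, -1.1, 6.5]
gripper_width: 0.499
grasp_force: 35.1
```

Call:
drive_tool:
  increments:
    - {"claw": 0.035, "dx": -0.0025, "dy": 0, "dz": -0.0025, "wx": 0, "wy": 0, "wz": 0}
    - {"claw": 0.035, "dx": -0.0025, "dy": 0, "dz": -0.0025, "wx": 0, "wy": 0, "wz": 0}
    - {"claw": 0.035, "dx": 0.008, "dy": 0, "dz": -0.008, "wx": 0, "wy": 0, "wz": 0}
    - {"claw": 0.035, "dx": 0.012, "dy": 0, "dz": -0.012, "wx": 0, "wy": 0, "wz": 0}
    - {"claw": 0.035, "dx": 0.015, "dy": 0, "dz": -0.015, "wx": 0, "wy": 0, "wz": 0}
    - {"claw": 0.035, "dx": 0.015, "dy": 0, "dz": -0.015, "wx": 0, "wy": 0, "wz": 0}
    - {"claw": 0.035, "dx": 0.014, "dy": 0, "dz": -0.014, "wx": 0, "wy": 0, "wz": 0}
    - {"claw": 0.035, "dx": 0, "dy": 0, "dz": 0, "wx": 0, "wy": 0, "wz": 0}

```text
t: 18.7
eef_pos: [0.5178, 0.2199, 0.1465]
tool_rot: [0.381, -0.001, 0.925, -0.0]
contact_force: [-0.1, 0.9, -1.2]
gripper_width: 0.501
grasp_force: 35.7
```

Call:
drive_tool:
  increments:
    - {"claw": 0.035, "dx": -0.014, "dy": 0, "dz": -0.014, "wx": 0, "wy": 0, "wz": 0}
    - {"claw": 0.035, "dx": -0.02, "dy": 0, "dz": -0.02, "wx": 0, "wy": 0, "wz": 0}
    - {"claw": 0.035, "dx": -0.02, "dy": 0, "dz": -0.02, "wx": 0, "wy": 0, "wz": 0}
    - {"claw": 0.035, "dx": -0.007, "dy": -0.02, "dz": -0.007, "wx": 0, "wy": 0, "wz": 0}
    - {"claw": 0.035, "dx": 0, "dy": -0.04, "dz": 0, "wx": 0, "wy": 0, "wz": 0}
    - {"claw": 0.035, "dx": 0, "dy": -0.04, "dz": 0, "wx": 0, "wy": 0, "wz": 0}
    - {"claw": 0.035, "dx": 0, "dy": -0.045, "dz": 0, "wx": 0, "wy": 0, "wz": 0}
    - {"claw": 0.035, "dx": 0, "dy": -0.045, "dz": 0, "wx": 0, "wy": 0, "wz": 0}
    - {"claw": 0.035, "dx": 0, "dy": -0.045, "dz": 0, "wx": 0, "wy": 0, "wz": 0}
    - {"claw": 0.035, "dx": 0, "dy": -0.045, "dz": 0, "wx": 0, "wy": 0, "wz": 0}
    - {"claw": 0.035, "dx": 0, "dy": -0.045, "dz": 0, "wx": 0, "wy": 0, "wz": 0}
    - {"claw": 0.035, "dx": 0, "dy": -0.045, "dz": 0, "wx": 0, "wy": 0, "wz": 0}
    - {"claw": 0.035, "dx": 0, "dy": -0.04, "dz": 0, "wx": 0, "wy": 0, "wz": 0}
    - {"claw": 0.035, "dx": 0, "dy": -0.03, "dz": 0, "wx": 0, "wy": 0, "wz": 0}
    - {"claw": 0.035, "dx": 0, "dy": 0, "dz": 0, "wx": 0, "wy": 0, "wz": 0}

```text
t: 20.58
eef_pos: [0.5214, -0.1494, 0.2238]
tool_rot: [0.374, 0.002, 0.927, -0.003]
contact_force: [-0.7, -0.0, -1.8]
gripper_width: 0.5
grasp_force: 36.0
```

```bash
python3 g.py "[.433,-.345,.16]" -38
```

```text
20.575
[ 0.5214 -0.1494  0.2238]
[[-0.7201  0.0068  0.6938]
 [ 0.0021  1.     -0.0076]
 [-0.6938 -0.004  -0.7201]]
[ 1.4176  0.362  -1.2841  2.3422  2.0264  0.1709 -0.1141]
delta tool [ 0.1076 -0.196  -0.0139] rotvec deg [26.1907 -0.953  26.9944]
```

Call:
drive_tool:
  increments:
    - {"claw": 0.035, "dx": 0, "dy": 0, "dz": 0, "wx": 5.2, "wy": 0, "wz": 5.4}
    - {"claw": 0.035, "dx": 0, "dy": 0, "dz": 0, "wx": 5.2, "wy": 0, "wz": 5.4}
    - {"claw": 0.035, "dx": 0, "dy": 0, "dz": 0, "wx": 5.2, "wy": -0.5, "wz": 5.4}
    - {"claw": 0.035, "dx": 0, "dy": 0, "dz": 0, "wx": 5.2, "wy": -0.5, "wz": 5.4}
    - {"claw": 0.035, "dx": 0, "dy": 0, "dz": 0, "wx": 5.2, "wy": 0, "wz": 5.4}
    - {"claw": 0.035, "dx": 0, "dy": 0, "dz": 0, "wx": 0, "wy": 0, "wz": 0}

```text
t: 21.32
eef_pos: [0.5233, -0.1421, 0.2246]
tool_rot: [0.364, 0.294, 0.875, -0.121]
contact_force: [-0.1, 0.7, -0.8]
gripper_width: 0.503
grasp_force: 36.2
```

```bash
python3 g.py "[.433,-.345,.16]" -38
```

```text
21.325
[ 0.5233 -0.1421  0.2246]
[[-0.5618  0.6031  0.5663]
 [ 0.4264  0.7977 -0.4265]
 [-0.709   0.0019 -0.7052]]
[ 0.9856  0.383  -1.2604  2.3309  1.6331  0.8797 -0.5244]
delta tool [ 0.01   -0.2164  0.081 ] rotvec deg [0.7187 0.1502 0.5664]
```

Call:
drive_tool:
  increments:
    - {"claw": 0.035, "dx": 0.0017, "dy": -0.03, "dz": 0.0135, "wx": 0, "wy": 0, "wz": 0}
    - {"claw": 0.035, "dx": 0.0017, "dy": -0.037, "dz": 0.0135, "wx": 0, "wy": 0, "wz": 0}
    - {"claw": 0.035, "dx": 0.0017, "dy": -0.037, "dz": 0.0135, "wx": 0, "wy": 0, "wz": 0}
    - {"claw": 0.035, "dx": 0.0017, "dy": -0.037, "dz": 0.0135, "wx": 0, "wy": 0, "wz": 0}
    - {"claw": 0.035, "dx": 0.0017, "dy": -0.037, "dz": 0.0135, "wx": 0, "wy": 0, "wz": 0}
    - {"claw": 0.035, "dx": 0.0017, "dy": -0.037, "dz": 0.0135, "wx": 0, "wy": 0, "wz": 0}
    - {"claw": 0.035, "dx": 0, "dy": 0, "dz": 0, "wx": 0, "wy": 0, "wz": 0}

```text
t: 22.2
eef_pos: [0.4277, -0.3491, 0.1582]
tool_rot: [0.361, 0.298, 0.875, -0.124]
contact_force: [-0.3, 1.0, -1.5]
gripper_width: 0.496
grasp_force: 36.3
```

```bash
python3 g.py "[.433,-.345,.096]" -38
python3 - <<'E'
from h import *
P,d=read_camera("side");cv2.imwrite("pics/side6.png",P[:,:,::-1])
X=cloud("side",d);H,S,V=cv2.split(cv2.cvtColor(P,cv2.COLOR_RGB2HSV))
r=(d>0)&((H<6)|(H>174))&(S>130)&(abs(X[...,0]-.43)<.1)&(abs(X[...,1]+.35)<.1);print(X[r].min(0) if r.any() else 0,X[r].max(0) if r.any() else 0,r.sum())
E
```

```text
22.2
[ 0.4277 -0.3491  0.1582]
[[-0.5608  0.6111  0.5586]
 [ 0.4323  0.7916 -0.4319]
 [-0.7061 -0.0007 -0.7081]]
[ 1.4879  0.5099 -1.1145  2.408   2.2113  0.6023 -0.548 ]
delta tool [0.0427 0.0066 0.0452] rotvec deg [ 0.2045 -0.0803  0.2649]
[ 0.4106459  -0.37786764  0.16827465] [ 0.4534167  -0.31017928  0.19156859] 274
```

View pics/side6.png

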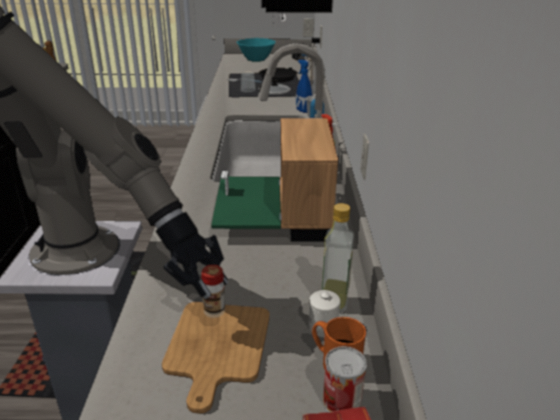

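The side view shows the jar held upright over the board at (212,290). The door is level with the catch up at (225,180), and the oil and mug are undisturbed. Lowering now.

Call:
drive_tool:
  increments:
    - {"claw": 0.035, "dx": 0.007, "dy": 0.001, "dz": 0.01, "wx": 0, "wy": 0, "wz": 0}
    - {"claw": 0.035, "dx": 0.007, "dy": 0.001, "dz": 0.01, "wx": 0, "wy": 0, "wz": 0}
    - {"claw": 0.035, "dx": 0.007, "dy": 0.001, "dz": 0.01, "wx": 0, "wy": 0, "wz": 0}
    - {"claw": 0.035, "dx": 0.007, "dy": 0.001, "dz": 0.01, "wx": 0, "wy": 0, "wz": 0}
    - {"claw": 0.035, "dx": 0.006, "dy": 0.001, "dz": 0.009, "wx": 0, "wy": 0, "wz": 0}
    - {"claw": 0.035, "dx": 0, "dy": 0, "dz": 0, "wx": 0, "wy": 0, "wz": 0}

```text
t: 23.0
eef_pos: [0.4425, -0.3479, 0.1003]
tool_rot: [0.363, 0.296, 0.875, -0.122]
contact_force: [0.7, 0.1, -1.5]
gripper_width: 0.501
grasp_force: 36.3
```

```bash
python3 g.py "[.436,-.349,.094]" -38
```

```text
23.0
[ 0.4425 -0.3479  0.1003]
[[-0.5622  0.6062  0.5626]
 [ 0.4291  0.7953 -0.4281]
 [-0.7069  0.0007 -0.7073]]
[ 1.3979  0.7092 -1.0618  2.4074  2.3316  0.7846 -0.5851]
delta tool [ 0.0076 -0.0048  0.0013] rotvec deg [ 0.5133 -0.0133  0.4585]
```

Call:
drive_tool:
  increments:
    - {"claw": 0.035, "dx": 0.002, "dy": 0, "dz": 0.002, "wx": 0, "wy": 0, "wz": 0}
    - {"claw": 0.035, "dx": 0.0014, "dy": 0, "dz": 0.0014, "wx": 0, "wy": 0, "wz": 0}
    - {"claw": 0.035, "dx": 0.001, "dy": 0, "dz": 0.001, "wx": 0, "wy": 0, "wz": 0}
    - {"claw": 0.035, "dx": 0, "dy": 0, "dz": 0, "wx": 0, "wy": 0, "wz": 0}

```text
t: 23.5
eef_pos: [0.4421, -0.3488, 0.0945]
tool_rot: [0.363, 0.296, 0.875, -0.123]
contact_force: [0.0, -0.2, -1.5]
gripper_width: 0.503
grasp_force: 36.3
```

Call:
drive_tool:
  increments:
    - {"claw": 0.035, "dx": 0.0007, "dy": 0, "dz": 0.0007, "wx": 0, "wy": 0, "wz": 0}
    - {"claw": 0.035, "dx": 0.0007, "dy": 0, "dz": 0.0007, "wx": 0, "wy": 0, "wz": 0}
    - {"claw": 0.035, "dx": 0, "dy": 0, "dz": 0, "wx": 0, "wy": 0, "wz": 0}

```text
t: 23.88
eef_pos: [0.4426, -0.3491, 0.0932]
tool_rot: [0.363, 0.296, 0.875, -0.123]
contact_force: [-2.2, 0.2, 5.0]
gripper_width: 0.502
grasp_force: 36.7
```

Call:
drive_tool:
  increments:
    - {"claw": 0.06, "dx": 0, "dy": 0, "dz": 0, "wx": 0, "wy": 0, "wz": 0}
    - {"claw": 0.0854, "dx": 0, "dy": 0, "dz": 0, "wx": 0, "wy": 0, "wz": 0}
    - {"claw": 0.0854, "dx": 0, "dy": 0, "dz": 0, "wx": 0, "wy": 0, "wz": 0}
    - {"claw": 0.0854, "dx": 0, "dy": 0, "dz": 0, "wx": 0, "wy": 0, "wz": 0}
    - {"claw": 0.0854, "dx": 0, "dy": 0, "dz": -0.01, "wx": 0, "wy": 0, "wz": 0}
    - {"claw": 0.0854, "dx": 0, "dy": 0, "dz": -0.02, "wx": 0, "wy": 0, "wz": 0}
    - {"claw": 0.0854, "dx": 0, "dy": 0, "dz": -0.03, "wx": 0, "wy": 0, "wz": 0}
    - {"claw": 0.0854, "dx": -0.01, "dy": 0, "dz": -0.03, "wx": 0, "wy": 0, "wz": 0}
    - {"claw": 0.0854, "dx": -0.02, "dy": 0, "dz": -0.02, "wx": 0, "wy": 0, "wz": 0}
    - {"claw": 0.0854, "dx": 0, "dy": 0, "dz": 0, "wx": 0, "wy": 0, "wz": 0}
    - {"claw": 0.0854, "dx": 0, "dy": 0, "dz": 0, "wx": 0, "wy": 0, "wz": 0}

```text
t: 25.25
eef_pos: [0.4143, -0.3287, 0.1963]
tool_rot: [0.355, 0.297, 0.878, -0.121]
contact_force: [-0.6, 0.1, 0.9]
gripper_width: 1.004
grasp_force: 0.0
```

Run:
```python
from h import *
np.set_printoptions(precision=4,suppress=True)
P,d=read_camera("side");cv2.imwrite("pics/side7.png",P[:,:,::-1])
X=cloud("side",d);H,S,V=cv2.split(cv2.cvtColor(P,cv2.COLOR_RGB2HSV))
r=(d>0)&((H<6)|(H>174))&(S>130)&(abs(X[...,0]-.44)<.08)&(abs(X[...,1]+.35)<.08)&(X[...,2]<.2);print('cap',X[r].min(0),X[r].max(0),r.sum())
g=(d>0)&(H>60)&(H<90)&(S>80)&(X[...,0]<.56)&(X[...,0]>.36)&(X[...,1]<.34)&(X[...,1]>.04);print('door',np.percentile(X[g],[5,50,95],axis=0))
```

```text
cap [ 0.4249 -0.3778  0.1019] [ 0.4673 -0.3358  0.1279] 250
door [[0.39   0.0528 0.0623]
 [0.4741 0.1653 0.0649]
 [0.5528 0.3149 0.0676]]
```

View pics/side7.png

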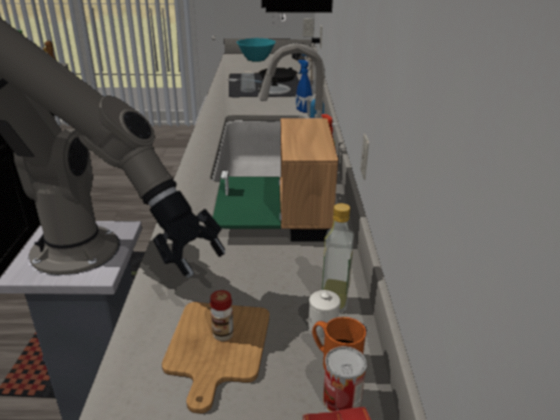

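The side view shows the jar upright on the board's broad part at (222,315), the door level, and the gripper clear of everything. Handing in.

```bash
python3 -c "
from station import *
print(hand_in())"
```

```text
the job is handed in; nothing more can be done
None
```

The red-capped jar stands upright on the broad part of the board, released. The door lies level, the arm is clear of everything, and the job was handed in at about 25 s of robot time.

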